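# Open the grinding-point case by its release tab

### The job

Open the case of grinding points: press down its red release tab until the blue lid springs up part way, then push the lid on over until it lies back fully open against its stop, and leave it open. Only press and push: pick nothing up, and leave the sleeves, the bearing and the flange standing around the case where they are.

Things in the scene. Friction and masses are not known exactly. Their poses are not given: they have to be found in the camera images.
- case: Grey metal case of grinding points, 110 mm deep (its x), 140 mm wide (its y), 60 mm high, screwed to the bench by two low lugs that reach 87 mm either side of its centre. Origin: centre of its underside, on the bench. Its x axis points from the front (red tab side, roughly towards the robot) to the back (hinge side), z up. Its contents lie below the rim.
- lid (a joint): Angle of the blue lid (rad): 0 shut, about 0.57 where the spring pin leaves it after release, 1.92 fully open against its stop, leaning back past upright. Latched, it cannot be lifted. The hinge is damped (0.08 N m s/rad): let go short of upright, the lid sinks slowly back to about 0.57; past upright it falls slowly open by itself.
- lid_edge (a point): Middle of the lid's front edge, on its underside, 118 mm from the hinge axis. The lid is a plate 118 mm (hinge to edge) x 140 mm x 6 mm, about 150 g; shut, its top is 68 mm above the bench and its edge overhangs the front wall by 8 mm. Raised to 0.6, a purely level push on the edge jams by friction: move up and back along its arc.
- lid_hinge (a point): Middle of the lid's hinge axis: 55 mm behind the case's centre, 62 mm above the bench. The axis runs along the case's y.
- tab (a joint): Angle of the red release tab (rad), a sprung rocker pivoted 60.5 mm in front of the case's centre, 34 mm above the bench: 0 at rest, 0.28 pressed to its stop. From about 0.15 its nose is off the lid and the lid springs up. It springs back when let go. The nose, over the middle of the lid's front edge, is 24 mm wide, its top 76 mm above the bench.
- tab_pad (a point): Press point on top of the red tab, at rest 108 mm in front of the case's centre (minus x of the case) and 52 mm above the bench. The pad is 34 mm wide (y) and reaches from 68 to 126 mm in front of the centre. Pressed straight down it frees the lid after about 7 mm and stops at about 13 mm; 1.2 N to start, 3.5 N at the stop.
- sleeve_a: Loose flanged steel sleeve standing upright beside the case, 28 mm diameter with a 38 mm collar on top, 72 mm high, 180 g. Origin: centre of its underside. To be left alone.
- sleeve_b: Loose flanged steel sleeve, the same as the other. Origin: centre of its underside. To be left alone.
- bearing: Loose dark steel bearing ring lying flat, 42 mm diameter, 14 mm high. Origin: centre of its underside. To be left alone.
- flange: Loose brass flange standing on its hub, 76 mm diameter, 43 mm high, 350 g. Origin: centre of its underside. To be left alone.

How it is judged:
By the outcome, as a careful person would: the job done as asked, in the order asked, and still so for the second after the job is handed in, with the robot touching nothing.
It also fails if it takes over 43 s, if anything falls off the work surface, if the arm or the gripper's body presses on something with over 40 N, if the wrist force passes 120 N, or if a joint passes its speed limit or range.

### The arm

A 6-joint arm with a two-finger parallel gripper is mounted at the origin on the work surface. World frame = base frame: x ahead of the robot, y to its left, z up, the work surface at z = 0. Lengths are in m, angles in rad, forces in N, time in s.
With the tool pointing down it reaches from about 0.4 to 0.825 m from the base axis. Payload 7 kg.
Tool frame: the origin (TCP) lies midway between the tips of the shut fingers; the grasp point (between the pads) lies 19 mm behind it; z points along the fingers, y is the line along which they close (so a half turn about z gives the same grasp; the last joint's range is limited). The gripper opens to 88 mm and grips with 3 to 60 N. Pads are 19 mm wide; open, the fingers measure 130 mm over their backs; the gripper's body (78 mm by 193 mm) begins 47 mm behind the grasp point.
Start: joints at [0.288, 0.359, 0.012, 0, -1.224, -0.288], TCP at [0.675, -0, 0.227] pointing down, gripper open.
Joint ranges: [-3.07, 3.07], [-1.43, 2.12], [-1.02, 1.25], [-3.03, 1.67], [-3.05, -0], [-3.03, 3.03]. Speed limits (rad/s): [2.39, 2.39, 3.01, 3.14, 3.14, 3.14].

### API

Orientations are given as [roll, pitch, yaw] about the fixed x, y, z axes, in that order (R = Rz(yaw) Ry(pitch) Rx(roll)).
In Python, from station import telemetry, eyes, ticket, recognise, trace gives the robot as it stands. The module is installed in compiled form; this text tells all that it offers.
- The arm moves only by the tool servo_tool, never from a script. Its argument "series" is a list that holds one entry, the list of rows, each a list of 4 numbers: the shift along the tool's x, y, z in mm, then the turn about the tool's z in rad. In form: [[[x, y, z, roll], ...]]. A call has exactly 10 rows; each row shifts and turns the commanded pose from where the row before left it, along the tool's axes as they then stand; what a row does not reach is not made up. A row lasts 1/12 s, in which the tool goes at most 41.7 mm and 7.16 degrees, less where a joint would pass 70% of its speed; a pose out of reach is approached as far as the arm can. A call is refused whole if a number of a shift passes 41.7 or a number of a turn 0.125, either way. A call with a gripper value outside its range is refused whole. "claw" is the gripper's target within -1 to 1 (shut at 1, half-way at 0, fully open at -1), set as the call begins (left out, the last holds). The fingers move at their own pace and stop on an object; "grip_force" is the grip in N (left out, the last holds). Time passes only in rows, so rows that do not move let the fingers close, or fill a call up. It gives the time, the measured TCP pose, the force, the opening and the grip force at its end, in the units of the state.
- telemetry.get_state(): the state, without advancing time (a new reading comes with each control period).
- eyes.grab_frame(name): name is "scene" or "side" or "wrist"; returns the picture (480x640x3 uint8, red, green, blue); there is no depth.
- eyes.calibration(name): a dict with "mtx" (3x3 intrinsics, pixels), "rvec" (rotation vector, rad) and "tvec" (3), from world to camera coordinates, as OpenCV has them. Camera axes: x right, y down, z forward; pixel columns grow to the right and rows downward; lengths in m; the calibration is good to about 2 mm. A picture is of the moment at which its call begins: read the wrist's pose just before it. calibration takes no time and is no camera call; for the wrist camera it gives the pose at the moment of the call.
- ticket.job_done(): hands the job in; it is judged then, once.
Trained networks look in the newest picture that a camera, given by its name, has taken for a name from the list of things; names that differ only in an ending like _2 or _b are one class to them, and where a whole thing is asked for, a point or a joint stands for the part that bears it (a point fixed in the world has none). Each returns a list of dicts, best first, with "conf" (0 to 1); they miss things now and then, are a little off and sometimes report something else, mostly with a low value. They report only what shows in the picture. A call takes as long as a camera call.
- recognise(camera, name): "position" ([x, y, z] in m, in world coordinates, good to about 4 mm: the middle of the surface that is visible of it).
- trace(camera, name): "mask" (480x640 bool, what is visible of it).
The state is a dict: "t": time; "q": joint angles; "qd": joint speeds; "joint_efforts": joint torques, N m; "eef_pos": TCP position; "ee_rot": TCP orientation; "force": force on the tool from outside, world axes, zero at the start; "moment": the same for the moment, N m; "width": finger opening in m; "gripper_force": force on a finger pad.
Only numpy, scipy, OpenCV 4.12 (cv2) and the standard library are available. Lean on these libraries where they do the work, as an engineer would, in place of code of your own. Each camera call takes 0.05 s, during which the arm holds its last target. There are 200 camera calls.

## Working session

There is one attempt and no reset: what is moved stays moved. The work goes in short steps, Python scripts to look and compute and a tool call to move; the robot and the scene stay as the last step left them, time stands still between calls to the robot, and variables do not carry over. Pictures are saved under pics/ and viewed, at most 10 in all, crops included, and the job is handed in when it is done.

Besides the shell and the picture viewer there is one more tool, called as a command line: name --argument value ..., lists and objects as JSON in quotes. servo_tool: Moves the arm, as the interface text tells. Its arguments: {"type":"object","properties":{"series":{"type":"array"},"claw":{"type":"number"},"grip_force":{"type":"number"}},"required":["series"]}

```bash
mkdir -p pics
python3 - <<'E'
from station import telemetry, eyes, recognise, trace
import cv2,numpy as np
s=telemetry.get_state();print(s['t'],s['eef_pos'],s['ee_rot'],s['width'])
ims=[]
for c in ['scene','side']:
    im=eyes.grab_frame(c);cv2.imwrite(f'pics/{c}0.png',im[:,:,::-1])
    for n in ['case','lid','tab','tab_pad','lid_edge','lid_hinge','sleeve_a','bearing','flange']:
        print(c,n,[(np.round(d['position'],3).tolist(),round(d['conf'],2)) for d in recognise(c,n)][:3])
E
```

```text
0.0 [ 6.74522635e-01 -4.99287620e-05  2.25649868e-01] [ 3.13998799e+00 -1.58851932e-04 -1.57096763e+00] 0.08798110540352211
scene case [([0.604, -0.17, 0.062], 0.89)]
scene lid [([0.578, -0.168, 0.068], 0.68)]
scene tab [([0.479, -0.179, 0.052], 0.75)]
scene tab_pad [([0.605, -0.022, 0.012], 0.69), ([0.482, -0.177, 0.052], 0.54)]
scene lid_edge [([0.581, -0.166, 0.066], 0.81), ([0.602, -0.171, 0.068], 0.59), ([0.478, -0.179, 0.053], 0.38)]
scene lid_hinge [([0.582, -0.164, 0.073], 0.94)]
scene sleeve_a [([0.617, -0.319, 0.059], 0.89), ([0.481, -0.072, 0.055], 0.75)]
scene bearing [([0.6, -0.021, 0.015], 0.77)]
scene flange [([0.508, -0.328, 0.042], 0.89)]
side case [([0.564, -0.122, 0.071], 0.58)]
side lid [([0.577, -0.153, 0.075], 0.97)]
side tab [([0.492, -0.173, 0.051], 0.69)]
side tab_pad [([0.488, -0.176, 0.049], 0.64)]
side lid_edge [([0.571, -0.154, 0.07], 0.87)]
side lid_hinge [([0.579, -0.151, 0.075], 0.7)]
side sleeve_a [([0.471, -0.063, 0.051], 0.84), ([0.606, -0.305, 0.054], 0.83), ([0.576, -0.152, 0.074], 0.31)]
side bearing [([0.599, -0.015, 0.011], 0.86)]
side flange [([0.496, -0.321, 0.036], 0.71)]
```

View pics/scene0.png

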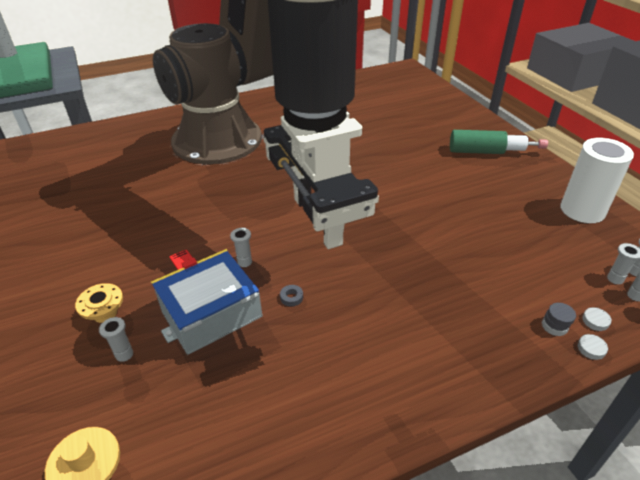

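View pics/side0.png

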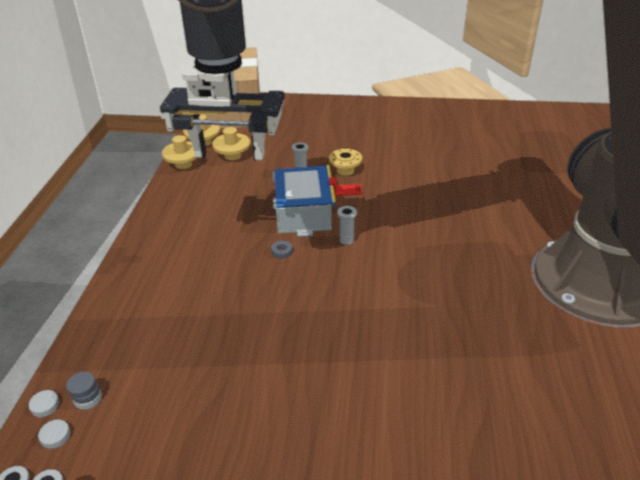

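The scene picture shows the case, with its blue lid at about (207,288) and the red tab at (183,261) on the robot side. Sleeves stand at (241,245) and (118,338), the flange is at (100,300) and the bearing at (291,295). The side view agrees. Next I'll fit the lid outline to get the case pose.

```bash
cat > h.py <<'E'
import cv2,numpy as np
from station import telemetry, eyes, recognise, trace
def rays(c,px,z):
    k=eyes.calibration(c);R=cv2.Rodrigues(np.array(k['rvec'],float))[0];t=np.array(k['tvec'],float).ravel()
    o=-R.T@t;px=np.asarray(px,float).reshape(-1,2)
    d=(R.T@np.linalg.inv(k['mtx'])@np.c_[px,np.ones(len(px))].T).T
    return o+d*((z-o[2])/d[:,2])[:,None]
def proj(c,P):
    k=eyes.calibration(c);return cv2.projectPoints(np.asarray(P,float),np.array(k['rvec'],float),np.array(k['tvec'],float),np.array(k['mtx'],float),None)[0].reshape(-1,2)
E
python3 - <<'E'
from h import *
from scipy.optimize import minimize
M={}
for c in ['scene','side']:
    im=eyes.grab_frame(c)
    for n in ['lid','tab','case']:
        r=trace(c,n)
        if r:
            m=r[0]['mask'];M[c,n]=m;ys,xs=np.nonzero(m);print(c,n,r[0]['conf'],m.sum(),xs.min(),xs.max(),ys.min(),ys.max())
    cs,_=cv2.findContours(M[c,'lid'].astype(np.uint8),0,2);p=max(cs,key=cv2.contourArea).reshape(-1,2)
    print(c,cv2.minAreaRect((rays(c,p,.068)[:,:2]*1000).astype(np.float32)))
    ys,xs=np.nonzero(M[c,'tab']);print('tab',rays(c,[[xs.mean(),ys.mean()]],.052))
# fit silhouettes: lid box hull
L=np.array([[x,y,z] for x in(-.063,.055) for y in(-.07,.07) for z in(.062,.068)])
def W(p,P):
    c,s=np.cos(p[2]),np.sin(p[2]);return np.c_[p[0]+c*P[:,0]-s*P[:,1],p[1]+s*P[:,0]+c*P[:,1],P[:,2]]
def cost(p,cams,S=4):
    e=0
    for c in cams:
        q=proj(c,W(p,L));h=cv2.convexHull((q*S+S/2-.5).astype(np.float32))
        a=np.zeros((480*S,640*S),np.uint8);cv2.fillConvexPoly(a,np.round(h).astype(np.int32),1)
        m=np.kron(M[c,'lid'].astype(np.uint8),np.ones((S,S),np.uint8));e+=(a!=m).sum()/m.sum()
    return e
for cams in (['scene'],['side'],['scene','side']):
    r=min((minimize(cost,[.593,-.17,y],args=(cams,),method='Nelder-Mead',options=dict(initial_simplex=np.array([[.593,-.17,y],[.605,-.17,y],[.593,-.16,y],[.593,-.17,y+.1]]),maxiter=60)) for y in(-.1,.1)),key=lambda r:r.fun)
    print(cams,r.x,r.fun, 'pad',W(r.x,np.array([[-.108,0,.052]])))
E
```

```text
scene lid 0.91 4548 152 258 250 330
scene tab 0.78 317 171 196 250 268
scene case 0.65 7630 152 262 250 353
scene ((571.9617919921875, -161.12161254882812), (125.73418426513672, 142.88658142089844), 11.650009155273438)
tab [[ 0.4745888  -0.17956575  0.052     ]]
side lid 0.85 2113 275 334 166 207
side tab 0.93 365 329 361 177 197
side case 0.91 4061 272 361 166 235
side ((572.1326904296875, -156.69151306152344), (118.0313949584961, 146.58274841308594), 10.936229705810547)
tab [[ 0.48795618 -0.17789583  0.052     ]]
['scene'] [ 0.5724904  -0.16073517  0.19217454] 0.02824043535620053 pad [[ 0.46647855 -0.1813625   0.052     ]]
['side'] [ 0.57693636 -0.16071941  0.18632878] 0.07424278277330809 pad [[ 0.47080574 -0.18072668  0.052     ]]
['scene', 'side'] [ 0.57464433 -0.16072097  0.17684382] 0.13796944439935216 pad [[ 0.46832872 -0.17972071  0.052     ]]
```

servo_tool --series '[[[18, 20.5, 0, 0], [18, 20.5, 0, 0], [18, 20.5, 0, 0], [18, 20.5, 0, 0], [18, 20.5, 0, 0], [18, 20.5, 0, 0], [18, 20.5, 0, 0], [18, 20.5, 0, 0], [18, 20.5, 0, 0], [18, 20.5, 0, 0]]]' --claw 1 --grip_force 10

```text
t: 2.23
eef_pos: [0.4689, -0.1807, 0.2268]
ee_rot: [-3.141, -0.0, -1.571]
force: [-0.8, -0.3, -0.0]
width: 0.0267
gripper_force: 0.0
```

servo_tool --series '[[[0, 0, 10, 0.12], [0, 0, 10, 0.12], [0, 0, 10, 0.12], [0, 0, 10, 0.12], [0, 0, 10, 0.12], [0, 0, 10, 0.12], [0, 0, 10, 0.12], [0, 0, 10, 0.12], [0, 0, 10, 0.12], [0, 0, 10, 0.12]]]'

```text
t: 3.07
eef_pos: [0.4701, -0.18, 0.1263]
ee_rot: [-3.141, 0.0, -2.777]
force: [-0.1, -0.8, -0.7]
width: 0.0004
gripper_force: 0.0
```

servo_tool --series '[[[0, 0, 10, 0.12], [0, 0, 10, 0.06], [0, 0, 0, 0], [0, 0, 0, 0], [0, 0, 0, 0], [0, 0, 0, 0], [0, 0, 0, 0], [0, 0, 0, 0], [0, 0, 0, 0], [0, 0, 0, 0]]]'

```text
t: 3.9
eef_pos: [0.4701, -0.18, 0.1068]
ee_rot: [-3.142, 0.0, -2.95]
force: [0.2, -0.4, -0.1]
width: 0.0005
gripper_force: 0.0
```

Check from near with both cameras in one mosaic, with the TCP and expected pad projected.

Run:
```python
from h import *
s=telemetry.get_state();p=np.array(s['eef_pos']);out=[]
cx=np.array([.574,-.161]);a=.19;c_,s_=np.cos(a),np.sin(a)
f=lambda x,y,z:[cx[0]+c_*x-s_*y,cx[1]+s_*x+c_*y,z]
P=[f(-.126,-.017,.052),f(-.126,.017,.052),f(-.068,.017,.052),f(-.068,-.017,.052)]
for c,(u,v) in {'scene':(183,255),'side':(340,185)}.items():
    im=np.ascontiguousarray(eyes.grab_frame(c)[:,:,::-1])
    x0,y0=u-65,v-85;k=cv2.resize(im[y0:y0+150,x0:x0+130],None,fx=3,fy=3,interpolation=2)
    g=lambda q:np.int32((proj(c,q)-[x0,y0])*3+1)
    cv2.polylines(k,[g(P)],True,(0,255,0),1)
    for q in g([p,[p[0],p[1],.052]]):cv2.circle(k,tuple(map(int,q)),3,(255,255,0),1)
    out.append(k)
cv2.imwrite('pics/near1.png',np.hstack(out))
```

```text
(no output)
```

View pics/near1.png

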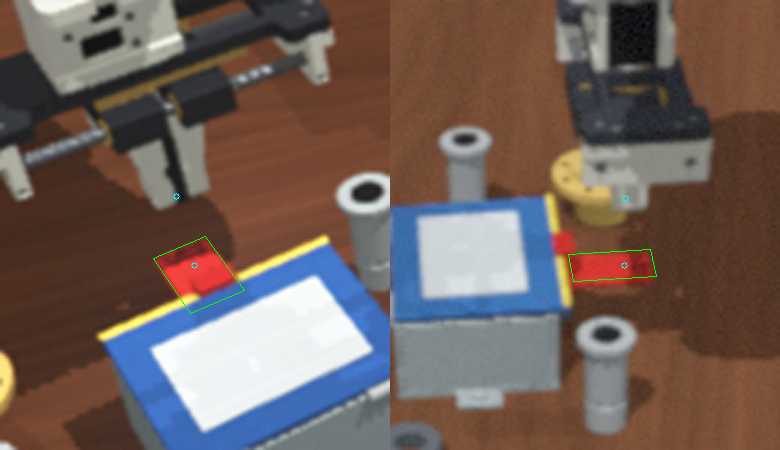

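The green pad outline lies on the red tab in both views, and the tip sits over its outer half: aim at (195,265) left, (624,265) right. Now I'll press down.

servo_tool --series '[[[2, 0, 6, 0], [1, 0, 6, 0], [0, 0, 6, 0], [0, 0, 6, 0], [0, 0, 6, 0], [0, 0, 6, 0], [0, 0, 6, 0], [0, 0, 4, 0], [0, 0, 4, 0], [0, 0, 2, 0]]]'

```text
t: 4.83
eef_pos: [0.4668, -0.1806, 0.0539]
ee_rot: [3.141, -0.001, -2.951]
force: [0.3, -0.1, -0.3]
width: 0.0006
gripper_force: 0.0
```

servo_tool --series '[[[0, 0, 2, 0], [0, 0, 2, 0], [0, 0, 2, 0], [0, 0, 2, 0], [0, 0, 2, 0], [0, 0, 1.5, 0], [0, 0, 1, 0], [0, 0, 0, 0], [0, 0, 0, 0], [0, 0, 0, 0]]]'

```text
t: 5.67
eef_pos: [0.4661, -0.1807, 0.0418]
ee_rot: [3.141, -0.002, -2.951]
force: [-4.8, -0.8, 4.5]
width: 0.0005
gripper_force: 2.7
```

Run:
```python
from h import *
out=[]
for c,(u,v) in {'scene':(200,255),'side':(320,185)}.items():
    im=eyes.grab_frame(c)[:,:,::-1];out.append(cv2.resize(im[v-85:v+65,u-65:u+65],None,fx=3,fy=3,interpolation=2))
    r=trace(c,'lid');ys,xs=np.nonzero(r[0]['mask']);print(c,xs.min(),xs.max(),ys.min(),ys.max())
cv2.imwrite('pics/press.png',np.hstack(out))
```

```text
scene 148 258 236 328
side 273 328 147 206
```

View pics/press.png

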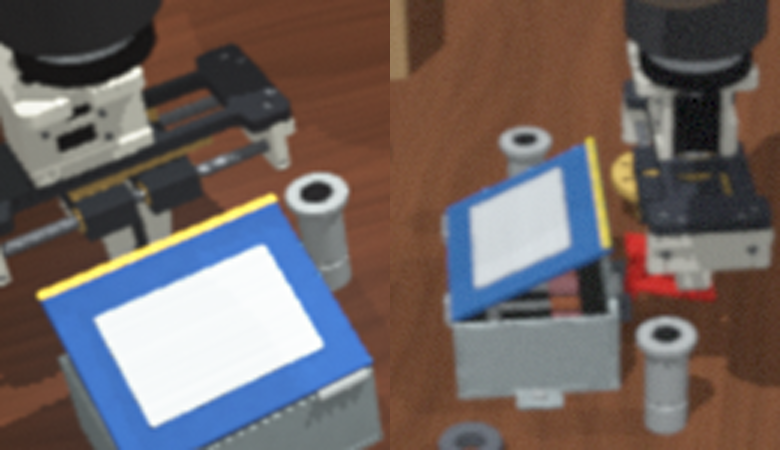

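The lid has sprung up part way: its yellow edge runs (40,295)–(275,198) on the left and (590,140)–(608,245) on the right. Next I'll lift clear, then approach the edge from the front.

servo_tool --series '[[[0, 0, -6, 0], [0, 0, -10, 0], [0, 0, -10, 0], [0, 0, -10, 0], [0, 0, -10, 0], [0, 0, -10, 0], [0, 0, -10, 0], [0, 0, -5, 0], [0, 0, 0, 0], [0, 0, 0, 0]]]'

```text
t: 6.7
eef_pos: [0.4671, -0.1805, 0.1133]
ee_rot: [3.142, 0.001, -2.951]
force: [0.5, 0.3, 0.3]
width: 0.0003
gripper_force: 0.0
```

servo_tool --series '[[[-6, 0, 0, 0], [-6, 0, 0, 0], [-6, 0, 0, 0], [-6, 0, 0, 0], [-6, 0, 0, 0], [-6, 0, 0, 0], [-6, 0, 0, 0], [-5, 0, 0, 0], [-3, 0, 0, 0], [0, 0, 0, 0]]]'

```text
t: 7.53
eef_pos: [0.5168, -0.171, 0.1129]
ee_rot: [-3.142, -0.0, -2.951]
force: [0.2, -0.2, -0.2]
width: 0.0006
gripper_force: 0.0
```

Run:
```python
from h import *
s=telemetry.get_state();print(s['t'],s['eef_pos'],s['force'])
d=np.array(s['eef_pos'])[:2]-[.574,-.161];print('case xy',d@[np.cos(.19),np.sin(.19)],d@[-np.sin(.19),np.cos(.19)])
out=[]
for c,(u,v) in {'scene':(200,255),'side':(320,185)}.items():
    im=eyes.grab_frame(c)[:,:,::-1];out.append(cv2.resize(im[v-85:v+65,u-65:u+65],None,fx=3,fy=3,interpolation=2))
cv2.imwrite('pics/edge.png',np.hstack(out))
```

```text
7.5333 [ 0.51675291 -0.17098634  0.11294198] [ 0.16680455 -0.20806603 -0.15950018]
case xy -0.05810289647757428 0.0010049945211205343
```

View pics/edge.png

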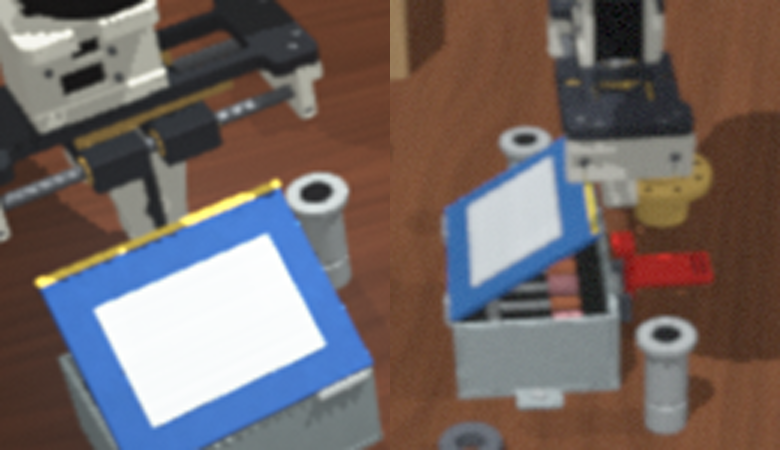

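The finger stands just in front of the lid edge: left about (160,225), right (615,190). Start pushing up and back along the arc.

servo_tool --series '[[[-2, 0, -2, 0], [-2, 0, -2, 0], [-3, 0, -4, 0], [-3, 0, -4, 0], [-3, 0, -4, 0], [-4, 0, -4.3, 0], [-4, 0, -4.3, 0], [-4, 0, -4.3, 0], [-4.7, 0, -3.7, 0], [-4.7, 0, -3.7, 0]]]'

```text
t: 8.47
eef_pos: [0.5508, -0.1645, 0.15]
ee_rot: [-3.141, 0.001, -2.951]
force: [-1.7, -0.2, 1.9]
width: 0.0002
gripper_force: 1.2
```

Run:
```python
from h import *
s=telemetry.get_state();print(s['t'],s['eef_pos'],s['force'])
d=np.array(s['eef_pos'])[:2]-[.574,-.161];print('case xy',d@[np.cos(.19),np.sin(.19)],d@[-np.sin(.19),np.cos(.19)])
out=[]
for c,(u,v) in {'scene':(200,255),'side':(320,185)}.items():
    im=eyes.grab_frame(c)[:,:,::-1];out.append(cv2.resize(im[v-85:v+65,u-65:u+65],None,fx=3,fy=3,interpolation=2))
cv2.imwrite('pics/push.png',np.hstack(out))
```

```text
8.4667 [ 0.55075426 -0.16453235  0.15002248] [-1.72126697 -0.23298249  1.90950514]
case xy -0.02349453224392488 0.0009213867298035528
```

View pics/push.png

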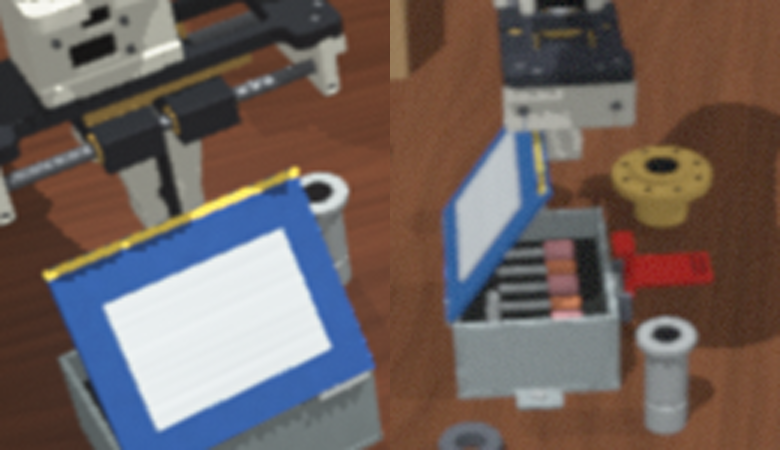

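Run:
```python
from h import *
a=.19;R=np.array([[np.cos(a),-np.sin(a)],[np.sin(a),np.cos(a)]])
print('tip',proj('scene',[telemetry.get_state()['eef_pos']]),'scene target',[135+47/3,170+275/3],[135+297/3,170+172/3],'side',[255+157/3,100+190/3])
for th in (.8,.9,1.,1.1,1.2):
    q=[]
    for y in(-.07,.07):
        x=.055-.118*np.cos(th)+.006*np.sin(th);z=.062+.118*np.sin(th)+.006*np.cos(th)
        q.append([*(R@[x,y]+[.574,-.161]),z])
    print(th,proj('scene',q).round(1).tolist(),proj('side',q)[1].round(1))
```

```text
tip [[191.25932715 242.78472361]] scene target [150.66666666666666, 261.6666666666667] [234.0, 227.33333333333334] side [307.3333333333333, 163.33333333333334]
0.8 [[147.8, 260.3], [230.3, 226.1]] [314.8 167.2]
0.9 [[148.8, 260.2], [232.3, 225.6]] [309.9 164.1]
1.0 [[150.2, 260.9], [234.7, 225.8]] [304.6 161.5]
1.1 [[151.9, 262.4], [237.4, 226.7]] [298.9 159.4]
1.2 [[153.9, 264.6], [240.3, 228.3]] [293.  157.8]
```

The lid is at about 0.97 rad and the contact is about 9 mm above the tip. I'll continue with a bit less rise.

servo_tool --series '[[[-5, 0, -2.5, 0], [-5, 0, -2.5, 0], [-5, 0, -2, 0], [-5, 0, -2, 0], [-5, 0, -2, 0], [-5, 0, -1.5, 0], [-5, 0, -1, 0], [-5, 0, -1, 0], [-5, 0, -0.5, 0], [-5, 0, 0, 0]]]'

```text
t: 9.4
eef_pos: [0.5996, -0.155, 0.1644]
ee_rot: [-3.142, 0.0, -2.951]
force: [-1.0, -0.6, 0.7]
width: 0.0006
gripper_force: 0.3
```

servo_tool --series '[[[-5, 0, 0, 0], [-5, 0, 0, 0], [-5, 0, 0, 0], [-5, 0, 0, 0], [-5, 0, 0, 0], [-5, 0, 0, 0], [-4, 0, 0, 0], [-4, 0, 0, 0], [-4, 0, 0, 0], [-4, 0, 0, 0]]]'

```text
t: 10.23
eef_pos: [0.6446, -0.1463, 0.1644]
ee_rot: [3.142, 0.0, -2.951]
force: [-0.4, -0.3, 0.1]
width: 0.0006
gripper_force: 0.0
```

Run:
```python
from h import *
s=telemetry.get_state();print(s['t'],s['eef_pos'],s['force'])
d=np.array(s['eef_pos'])[:2]-[.574,-.161];print('case xy',d@[np.cos(.19),np.sin(.19)],d@[-np.sin(.19),np.cos(.19)])
out=[]
for c,(u,v) in {'scene':(200,255),'side':(300,185)}.items():
    im=eyes.grab_frame(c)[:,:,::-1];out.append(cv2.resize(im[v-85:v+65,u-65:u+65],None,fx=3,fy=3,interpolation=2))
cv2.imwrite('pics/push2.png',np.hstack(out))
```

```text
10.2333 [ 0.64455203 -0.14629186  0.16437267] [-0.35818213 -0.25299394  0.12958133]
case xy 0.07206015808221722 0.001119079022925431
```

View pics/push2.png

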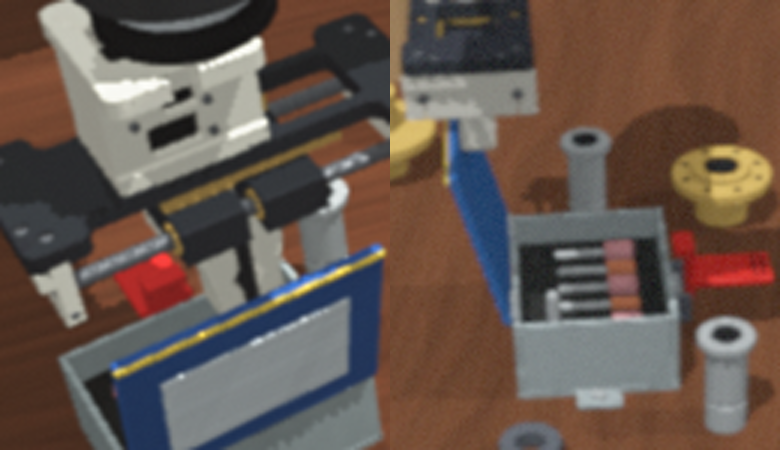

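The lid is past upright, leaning back with its edge at (245,310) left and (450,150) right. Nudge it on a little, then withdraw.

servo_tool --series '[[[-2, 0, 0, 0], [-2, 0, 0, 0], [-2, 0, 0, 0], [-1, 0, 0, 0], [0, 0, 0, 0], [0, 0, 0, 0], [0, 0, 0, 0], [0, 0, 0, 0], [0, 0, 0, 0], [0, 0, 0, 0]]]'

```text
t: 11.17
eef_pos: [0.651, -0.1451, 0.1644]
ee_rot: [-3.142, 0.0, -2.951]
force: [0.0, 0.6, 0.9]
width: 0.0003
gripper_force: 0.0
```

servo_tool --series '[[[6, 0, 0, 0], [8, 0, 0, 0], [8, 0, 0, 0], [8, 0, 0, 0], [8, 0, -10, 0], [8, 0, -10, 0], [8, 0, -10, 0], [8, 0, -10, 0], [8, 0, -10, 0], [8, 0, 0, 0]]]'

```text
t: 12.0
eef_pos: [0.575, -0.1602, 0.2176]
ee_rot: [-3.14, 0.004, -2.95]
force: [1.1, -0.3, 1.1]
width: 0.0002
gripper_force: 0.0
```

servo_tool --series '[[[8, 0, -5, 0], [8, 0, -5, 0], [8, 0, -5, 0], [8, 0, 0, 0], [0, 0, 0, 0], [0, 0, 0, 0], [0, 0, 0, 0], [0, 0, 0, 0], [0, 0, 0, 0], [0, 0, 0, 0]]]'

```text
t: 12.83
eef_pos: [0.5432, -0.1658, 0.229]
ee_rot: [3.142, -0.001, -2.951]
force: [0.7, -0.2, -1.2]
width: 0.0004
gripper_force: 0.0
```

Run:
```python
from h import *
out=[]
for c,(u,v) in {'scene':(200,275),'side':(300,185)}.items():
    im=eyes.grab_frame(c)[:,:,::-1];out.append(cv2.resize(im[v-85:v+65,u-65:u+65],None,fx=3,fy=3,interpolation=2))
    for n in['sleeve_a','bearing','flange']:print(c,n,[np.round(d['position'],3).tolist() for d in recognise(c,n)[:2]])
a=.19;R=np.array([[np.cos(a),-np.sin(a)],[np.sin(a),np.cos(a)]])
for th in (1.8,1.92):
    q=[]
    for y in(-.07,.07):
        x=.055-.118*np.cos(th)+.006*np.sin(th);z=.062+.118*np.sin(th)+.006*np.cos(th)
        q.append([*(R@[x,y]+[.574,-.161]),z])
    print(th,((proj('scene',q)-[135,190])*3).round(0).tolist(),((proj('side',q)-[235,100])*3).round(0).tolist())
cv2.imwrite('pics/end.png',np.hstack(out))
```

```text
scene sleeve_a [[0.486, -0.074, 0.055], [0.616, -0.318, 0.058]]
scene bearing [[0.603, -0.02, 0.012]]
scene flange [[0.511, -0.333, 0.04], [0.661, -0.151, 0.126]]
side sleeve_a [[0.474, -0.064, 0.049], [0.606, -0.303, 0.049]]
side bearing [[0.6, -0.013, 0.013], [0.602, -0.301, 0.05]]
side flange [[0.501, -0.322, 0.037], [0.584, -0.149, 0.047]]
1.8 [[112.0, 310.0], [382.0, 188.0]] [[64.0, 72.0], [63.0, 177.0]]
1.92 [[126.0, 335.0], [397.0, 210.0]] [[45.0, 79.0], [42.0, 185.0]]
```

View pics/end.png

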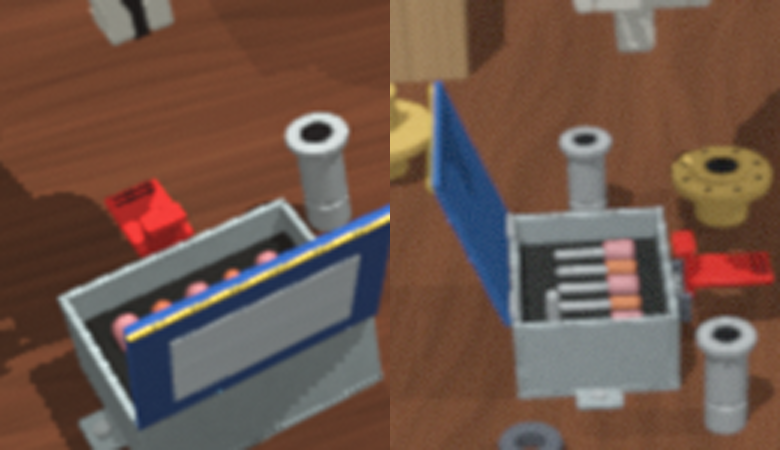

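The lid lies back at its stop: its corner at (128,338) left matches the 1.92 rad prediction of (126,335). The sleeves, bearing and flange are unmoved and the tool is clear.

```bash
python3 -c "
from station import ticket;print(ticket.job_done())"
```

```text
the job is handed in; nothing more can be done
None
```

The case is open and the job is handed in: the tab was pressed, the lid sprang up and was pushed back to its stop (about 1.92 rad in the last picture), the parts around it were not moved, and the arm was clear at about 13 s.

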